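Load the bottle steriliser and screw its lid home

TASK

Put the loose screw ring of the feeding bottle into the steam steriliser's open bowl, then close the steriliser with its twist lid: set the lid level on the threaded neck, turn it backward until it drops into the thread, then screw it on clockwise, not cross-threaded, until it is fully home against its stop. Leave the other baby things where they stand.

Things in the scene. Friction and masses are not known exactly. Their poses are not given: they have to be found in the camera images.
- steriliser: White round steam steriliser, 132 mm wide, held fast by suction feet, its bowl locked in it. Origin: centre of its underside on the worktop, z up, -x towards its round start button. Base up to z 82 mm, above it the bowl's threaded neck, 92 mm over the thread. Four thread starts, a quarter turn apart, at an unknown angle round the neck. Lid fully home: lid origin at z 88.5 mm here, on the axis.
- mouth (a point): Centre of the bowl's mouth, at rim height, 112.5 mm above the worktop; z up. Mouth 69 mm wide inside, bowl floor 65 mm below the rim, so the ring can be let go just above the rim. The rim tapers over its top 10 mm (75 mm to 84 mm wide outside): a lid set down level and up to 2 mm off the axis centres itself.
- lid: White twist lid, 100 mm wide, 48 mm high, about 140 g, lying right way up on the worktop. Origin: centre of its skirt's lower edge; z up. Skirt and top plate reach z 29.5 mm; on top a grip bar 64 mm long (along lid x), 14 mm thick (along lid y), up to z 48 mm. Four lugs inside the lower edge, at lid +x, +y, -x, -y. If it hangs tilted on the neck, lift it off and set it on anew, turned a little.
- lid_bar (a point): Centre of the lid's grip bar, 38.5 mm above its lower edge. Screwing: not entered, the lid lies 12 mm above home (14 mm on a stop rib) and ribs block it clockwise. Turned back (counter-clockwise) by up to 90 deg it drops 5 to 6 mm and meets a back stop. Then 62 to 74 deg clockwise sink it 6 mm more, to a firm stop. It turns freely; keep under 0.8 N m at stops. Fingers loose on the bar let it fall.
- screw_ring: White ribbed screw ring of a feeding bottle, 47 mm across, 18 mm high, 18 g, lying flat on the worktop; it may be gripped across the outside. Origin: centre of its underside; z up.
- teat: Bystander: pale silicone bell-shaped bottle teat, 44 mm wide, 40 mm high, standing on its flange. Origin: centre of its underside.
- dummy: Bystander: baby's dummy lying on its shield with its ring handle up, 33 x 47 mm, 23 mm high. Origin: centre of its underside.
- bottle_tall: Bystander: clear feeding bottle standing upside down behind the work, 57 mm wide, 112 mm high. Origin: centre of its underside.
- bottle_short: Bystander: shorter clear feeding bottle standing upside down behind the work, 54 mm wide, 88 mm high. Origin: centre of its underside.
Not all that is in view belongs to the job. Leave any purple look-alike of the steriliser alone. What is meant by the screw_ring is not turquoise, and is the smaller of those in its own colour.

How it is judged (in metres and radians):
On the way, in this order (a step that is already met when the one before it is completed fails the run):
1. the screw ring lies in the bowl, let go (horizontal distance between screw_ring and mouth below 0.034 m and z of screw_ring in the frame of steriliser below 0.085 m and contact force between the fingers and screw_ring below 0.1 N), for 0.2 s.
2. the lid is set level on the neck (horizontal distance between lid and mouth below 0.005 m and z of lid in the frame of steriliser below 0.1045 m and angle between lid's own z axis and vertical below 0.06 rad), for 0.2 s.
At the end, for the whole second after the job is handed in: The screw ring lies in the bowl; the lid is on the neck within 3 mm of its axis, level within 0.03 rad, screwed down to within 1.5 mm of its home height (about 15 deg from the stop), and at rest (horizontal distance between screw_ring and mouth below 0.034 m and z of screw_ring in the frame of steriliser below 0.085 m and horizontal distance between lid and mouth below 0.003 m and z of lid in the frame of steriliser below 0.0898 m and angle between lid's own z axis and vertical below 0.03 rad and linear speed of lid below 0.01 m/s and angular speed of lid below 0.1 rad/s); the robot touches nothing.
It fails at once if a bystander is moved by more than 30 mm (distance of any of teat, dummy, bottle_tall, bottle_short from where it was at the start of the episode above 0.03 m).
It also fails if it takes over 70 s, if anything falls off the work surface, if the arm or the gripper's body presses on something with over 40 N, if the wrist force passes 120 N, or if a joint passes its speed limit or range.

ROBOT

A 7-joint arm with a two-finger parallel gripper is mounted at the origin on a cart in front of the work surface, level with it; the furniture and walls round the work are solid. World frame = base frame: x ahead of the robot, y to its left, z up, the work surface at z = 0. Lengths are in mm, angles in rad, forces in N, time in s.
With the tool pointing down it reaches from about 425 to 975 mm from the base axis. Payload 16.7 kg.
Tool frame: the origin (TCP) lies midway between the tips of the shut fingers; the grasp point (between the pads) lies 19 mm behind it; z points along the fingers, y is the line along which they close (so a half turn about z gives the same grasp; the last joint's range is limited). The gripper opens to 85 mm and grips with 20 to 120 N. Pads are 22 mm wide; open, the fingers measure 114 mm over their backs; the gripper's body (76 mm by 85 mm) begins 54 mm behind the grasp point. The pads swing forward as they close: fully open they stand 13 mm farther back than shut.
Start: joints at [1.085, 0.426, 0.074, 1.606, -0.034, 1.111, -0.067], TCP at [222.397, -637.271, 209.602] pointing down, gripper open.
Joint ranges: [-2.85, 2.85], [-0.5, 2.14], [-1.23, 1.37], [0.21, 2.46], [-1.02, 4.16], [0.16, 2.05], [-2.73, 2.73]. Speed limits (rad/s): [1.89, 1.89, 2.39, 2.39, 3.01, 3.01, 3.01].

INTERFACE

Orientations are given as [roll, pitch, yaw] about the fixed x, y, z axes, in that order (R = Rz(yaw) Ry(pitch) Rx(roll)).
In Python, from rig import * gives the robot as it stands.
- The arm moves only by the shell command python3 -m creep 'ROWS' [OPENING]. ROWS is JSON, a list of rows, each a list of 6 numbers: the shift along the tool's x, y, z each as a share of 0.075 m, from -1 to 1, then the turn, a rotation vector about the tool's x, y, z each as a share of 30 degrees, from -1 to 1. A call has 1 to 12 rows; each row shifts and turns the commanded pose from where the row before left it, along the tool's axes as they then stand; what a row does not reach is not made up. A row lasts 1/8 s, in which the tool goes at most 62.5 mm and 10.7 degrees, less where a joint would pass 70% of its speed; a pose out of reach is approached as far as the arm can. A call with a number of a shift or a turn outside -1 to 1 is refused whole. A call with a gripper value outside its range is refused whole. OPENING is the opening, from 0 (shut) to 1 (fully open), set as the call begins (- or left out, the last holds). The fingers move at their own pace and stop on an object; the grip force is fixed at half the most. Time passes only in rows, so rows that do not move let the fingers close. It gives the time, the measured TCP pose, the force, the opening and the grip force at its end, in the units of the state.
- get_obs(): the state, without advancing time (a new reading comes with each control period).
- get_image(name): name is "scene" or "top" or "wrist"; returns a dict with "image" (384x512x3 uint8, red, green, blue), "fovy" (degrees; the focal length in pixels is half the picture's height over the tangent of half this angle, whatever the lens; pixels are square), "cx", "cy" (the principal point, pixels), "view" (4x4, takes a point from world to camera coordinates); the wrist camera has in their place "hand_eye" (4x4, takes a point from camera to tool coordinates, whose origin is the TCP and whose axes are the flange's). Camera axes: x right, y down, z forward; pixel columns grow to the right and rows downward; lengths in mm; the calibration is good to about 2 mm. A picture is of the moment at which its call begins: read the wrist's pose just before it. There is no depth.
- sign_off(): hands the job in; it is judged then, once.
The state is a dict: "clock": time; "joint_positions": joint angles; "joint_vel": joint speeds; "joint_torque": joint torques, N m; "ee_pos": TCP position; "ee_rot": TCP orientation; "contact_force": force on the tool from outside, world axes, zero at the start; "torque": the same for the moment, N m; "grip_width": finger opening in mm; "gripper_force": force on a finger pad.
Only numpy, scipy, OpenCV 4.12 (cv2) and the standard library are available. Lean on these libraries where they do the work, as an engineer would, in place of code of your own. Each camera call takes 0.05 s, during which the arm holds its last target. There are 200 camera calls.

## Working session

There is one attempt and no reset: what is moved stays moved. The work goes in short steps, Python scripts to look and compute and a shell command to move; the robot and the scene stay as the last step left them, time stands still between calls to the robot, and variables do not carry over. Pictures are saved under pics/ and viewed, at most 10 in all, crops included, and the job is handed in when it is done.

```bash
mkdir -p pics; python3 - <<'E'
from rig import *
import cv2,pickle,numpy as np
d={}
for n in("scene","top"):
    d[n]=get_image(n)
    print(n,d[n]["fovy"],d[n]["cx"],d[n]["cy"],np.round(d[n]["view"],3).tolist())
o=get_obs();print(o)
w=get_image("wrist");print(np.round(w["hand_eye"],3).tolist(),w["fovy"])
pickle.dump(d,open("d0.pkl","wb"))
im=np.vstack([d["top"]["image"],])[:,:,::-1]
cv2.imwrite("pics/top0.png",cv2.resize(im,(768,576)))
cv2.imwrite("pics/scene0.png",cv2.resize(d["scene"]["image"][:,:,::-1],(768,576)))
E
```

```text
scene 57.539950773890375 254.9923944883958 193.46514158079952 [[-0.508, -0.861, 0.018, 216.278], [-0.591, 0.333, -0.735, 424.159], [0.627, -0.384, -0.678, 579.266], [0.0, 0.0, 0.0, 1.0]]
top 43.32969332575198 258.1442657075186 192.02352087169842 [[-0.026, -1.0, -0.005, -62.894], [-0.982, 0.027, -0.188, 550.902], [0.188, 0.0, -0.982, 1409.769], [0.0, 0.0, 0.0, 1.0]]
{'clock': 0.1, 'joint_positions': array([ 1.08550736,  0.42662383,  0.07386041,  1.60657394, -0.03410979,
        1.11082912, -0.06707022]), 'joint_vel': array([ 0.00175627, -0.00153196, -0.00029541, -0.00219555,  0.00145965,
        0.00028676,  0.00083597]), 'joint_torque': array([ 8.60302738e-03, -9.51539469e+01,  3.77164587e+00, -4.64407825e+01,
        1.96491560e-02,  6.49023947e-03, -1.12579191e-04]), 'ee_pos': array([ 222.25417556, -636.91640987,  208.9976586 ]), 'ee_rot': array([-3.14042009e+00,  7.34464545e-05,  3.35775118e-01]), 'contact_force': array([-0.11649733,  0.93445503,  0.49577264]), 'torque': array([-0.00395506, -0.017042  ,  0.01005502]), 'gripper_force': 0.0, 'grip_width': 85.40718764204371}
[[0.001, -0.956, -0.294, 75.24], [1.0, 0.001, 0.002, 0.309], [-0.001, -0.294, 0.956, -163.162], [0.0, 0.0, 0.0, 1.0]] 69.53306988641427
```

View pics/top0.png

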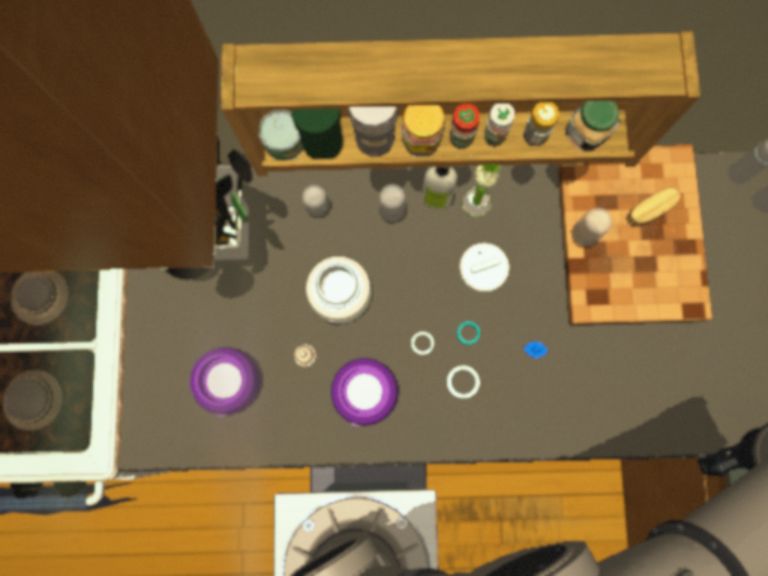

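View pics/scene0.png

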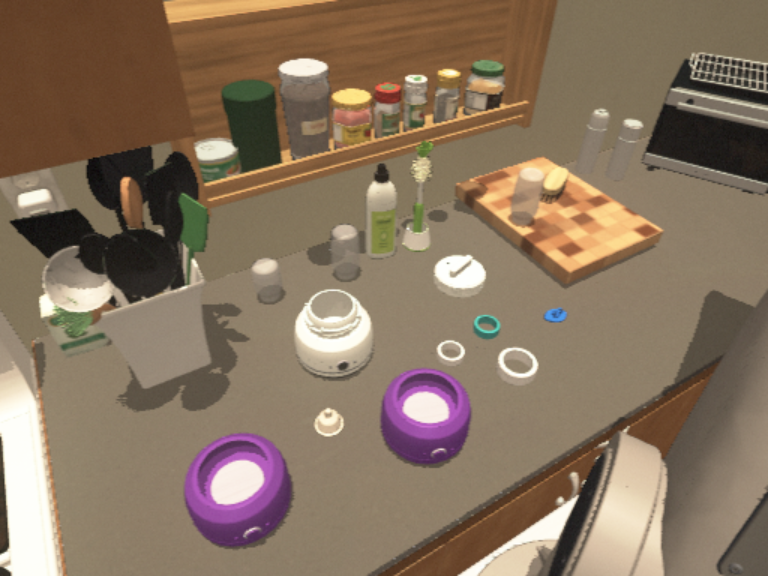

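The top view (in the 768-px picture) shows the steriliser at about (338,290), the lid at (485,267) with its bar slightly tilted, and the small white ring at (423,343). The larger white ring at (463,381) is a decoy. The teat is at (305,355) and the blue dummy at (536,350).

```bash
cat >h.py <<'E'
import numpy as np,cv2
def ray(im,uv,V,z):
    f=im["image"].shape[0]/2/np.tan(np.radians(im["fovy"]/2))
    d=np.array([(uv[0]-im["cx"])/f,(uv[1]-im["cy"])/f,1.])
    R=V[:3,:3];c=-R.T@V[:3,3];d=R.T@d
    return (c+d*(z-c[2])/d[2])[:2]
def tip(o):
    # world->camera needs T_world_tool
    from scipy.spatial.transform import Rotation as Q
    T=np.eye(4);T[:3,:3]=Q.from_euler("xyz",o["ee_rot"]).as_matrix();T[:3,3]=o["ee_pos"];return T
def wview(o,w): return np.linalg.inv(tip(o)@w["hand_eye"])
def blobs(img,roi,thr,smax=70):
    x0,y0,x1,y1=roi;h=cv2.cvtColor(img[y0:y1,x0:x1],cv2.COLOR_RGB2HSV)
    m=((h[...,2]>thr)&(h[...,1]<smax)).astype(np.uint8)
    cs,_=cv2.findContours(m,cv2.RETR_EXTERNAL,cv2.CHAIN_APPROX_NONE)
    return [c+np.array([x0,y0]) for c in sorted(cs,key=cv2.contourArea)[::-1][:2]]
E
python3 - <<'E'
import pickle,numpy as np,cv2
from h import *
im=pickle.load(open("d0.pkl","rb"))["top"];V=im["view"]
for n,roi,z in(("ring",(268,215,297,243),18),("big",(292,238,326,270),18),("lid",(298,155,348,200),29.5),("ster",(198,165,252,222),60)):
    for c in blobs(im["image"],roi,150)[:1]:
        P=np.array([ray(im,p[0],V,z) for p in c]);(x,y),r=cv2.minEnclosingCircle(P.astype(np.float32))
        print(n,len(c),np.round([x,y,2*r]))
for n,uv,z in(("mouth",(338/1.5,285/1.5),112),("bar1",(472/1.5,268/1.5),48),("bar2",(499/1.5,261/1.5),48),("teat",(305/1.5,355/1.5),20),("dummy",(536/1.5,350/1.5),10),("purple",(365/1.5,391/1.5),60),("bottle1",(392/1.5,195/1.5),112),("bottle2",(315/1.5,193/1.5),88)):print(n,np.round(ray(im,uv,V,z)))
E
```

```text
ring 44 [ 441. -146.   50.]
big 62 [ 361. -224.   68.]
lid 93 [ 593. -278.  105.]
ster 120 [550.  23. 135.]
mouth [546.  17.]
bar1 [ 586. -251.]
bar2 [ 600. -307.]
teat [422.  93.]
dummy [ 420. -378.]
purple [344. -29.]
bottle1 [725. -92.]
bottle2 [741.  63.]
```

```bash
python3 -m creep '[[0,0,0,0,0,-0.337],[0,0,0,0,0,-0.337],[0,0,0,0,0,-0.337],[0,0,0,0,0,-0.337],[0,0,0,0,0,-0.337],[0,0,0,0,0,-0.337],[0,0,0,0,0,-0.337]]' 1; python3 -m creep '[[0.727,0.324,0,0,0,0],[0.727,0.324,0,0,0,0],[0.727,0.324,0,0,0,0],[0.727,0.324,0,0,0,0],[0.727,0.324,0,0,0,0],[0.727,0.324,0,0,0,0],[0.727,0.324,0,0,0,0],[0.727,0.324,0,0,0,0],[0.727,0.324,0,0,0,0],[0,0,0,0,0,0],[0,0,0,0,0,0]]'
cat >look.py <<'E'
import sys,pickle,numpy as np,cv2
from rig import *
from h import *
o=get_obs();w=get_image("wrist")
pickle.dump((o,w),open(sys.argv[1]+".pkl","wb"));cv2.imwrite("pics/%s.png"%sys.argv[1],w["image"][:,:,::-1])
print(o["clock"],np.round(o["ee_pos"],1),np.round(o["ee_rot"],4),np.round(o["joint_positions"],2))
E
python3 look.py ring
```

```text
clock: 1.02
ee_pos: [222.2, -637.1, 209.3]
ee_rot: [-3.141, -0.001, 1.577]
contact_force: [0.1, 0.7, -0.3]
grip_width: 85.3
gripper_force: 0.0
clock: 2.4
ee_pos: [440.8, -146.8, 209.5]
ee_rot: [-3.141, 0.0, 1.571]
contact_force: [-0.2, -1.0, -0.5]
grip_width: 85.6
gripper_force: 0.0
2.4 [ 440.8 -146.8  209.5] [-3.1412e+00  1.0000e-04  1.5711e+00] [ 0.68  0.11 -0.53  2.03  0.07  1.01  0.12]
```

View pics/ring.png

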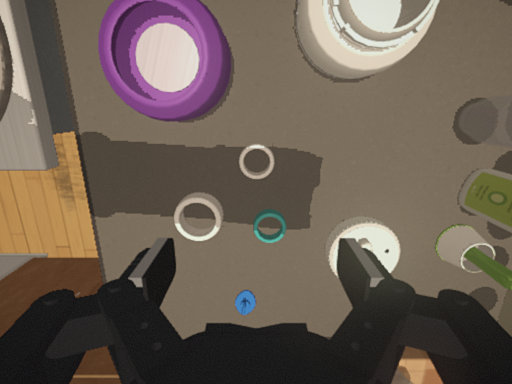

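Wrist view: the small ring is at (257,162), midway between the open fingers' lines. The steriliser is at the top around (370,30), and the lid at (364,250) is partly behind a finger.

```bash
python3 - <<'E'
import pickle,numpy as np,cv2
from h import *
o,w=pickle.load(open("ring.pkl","rb"));V=wview(o,w)
for c in blobs(w["image"],(232,138,285,188),120,80)[:1]:
    P=np.array([ray(w,p[0],V,12) for p in c]);print(len(c),cv2.minEnclosingCircle(P.astype(np.float32)),cv2.fitEllipse(P.astype(np.float32)))
E
```

```text
181 ((444.0256042480469, -131.24627685546875), 37.59891128540039) ((442.8878479003906, -136.6157684326172), (57.65863800048828, 65.71815490722656), 98.52486419677734)
```

```bash
python3 - <<'E'
import pickle,numpy as np,cv2
from h import *
o,w=pickle.load(open("ring.pkl","rb"));V=wview(o,w)
g=w["image"][162,225:290].max(1);print(g.tolist())
for t in (110,130,150,165):
  for c in blobs(w["image"],(234,140,280,184),t,80)[:1]:
    P=np.array([ray(w,p[0],V,15) for p in c]);print(t,c.reshape(-1,2).min(0),c.reshape(-1,2).max(0),cv2.fitEllipse(P.astype(np.float32)))
E
```

```text
[86, 85, 85, 84, 83, 87, 86, 85, 83, 85, 87, 84, 80, 89, 155, 185, 192, 182, 139, 94, 82, 81, 84, 86, 85, 86, 85, 86, 84, 84, 85, 85, 87, 84, 85, 86, 85, 85, 85, 89, 86, 85, 83, 82, 109, 161, 188, 194, 173, 123, 85, 82, 86, 87, 86, 85, 84, 87, 83, 85, 84, 84, 85, 84, 84]
110 [234 140] [279 178] ((441.9952087402344, -138.05548095703125), (55.924896240234375, 56.76994705200195), 97.34832763671875)
130 [239 143] [273 178] ((441.7358093261719, -144.20993041992188), (44.85056686401367, 46.45248794555664), 8.51731014251709)
150 [239 144] [273 178] ((441.73193359375, -144.44483947753906), (44.011253356933594, 45.54461669921875), 176.90029907226562)
165 [240 144] [273 178] ((441.7088928222656, -144.479736328125), (43.056678771972656, 44.95318603515625), 4.361814022064209)
```

```bash
python3 -m creep '[[0.032,0.013,0.7,0,0,0],[0,0,0.7,0,0,0],[0,0,0.7,0,0,0],[0,0,0.5,0,0,0],[0,0,0.18,0,0,0],[0,0,0,0,0,0]]'; python3 -m creep '[[0,0,0,0,0,0],[0,0,0,0,0,0],[0,0,0,0,0,0],[0,0,0,0,0,0],[0,0,0,0,0,0],[0,0,0,0,0,0]]' 0
```

```text
clock: 3.2
ee_pos: [441.7, -144.6, 1.1]
ee_rot: [-3.141, -0.0, 1.57]
contact_force: [-0.8, -0.4, -0.4]
grip_width: 85.1
gripper_force: 0.0
clock: 3.95
ee_pos: [442.0, -144.1, 1.1]
ee_rot: [3.142, -0.0, 1.571]
contact_force: [-0.9, -0.5, 0.3]
grip_width: -0.0
gripper_force: 0.0
```

The gripper shut to zero, so the ring wasn't held. I'll lift and look.

```bash
python3 -m creep '[[0,0,-0.5,0,0,0],[0,0,-0.8,0,0,0],[0,0,-0.7,0,0,0],[0,0,0,0,0,0]]' 0; python3 look.py ring2
```

```text
clock: 4.45
ee_pos: [444.1, -144.8, 154.7]
ee_rot: [3.136, 0.003, 1.57]
contact_force: [-0.6, 0.1, -0.3]
grip_width: 0.2
gripper_force: 0.0
4.45 [ 444.1 -144.8  154.7] [3.1358e+00 2.6000e-03 1.5705e+00] [ 0.68  0.19 -0.55  2.09  0.13  0.89  0.05]
```

View pics/ring2.png

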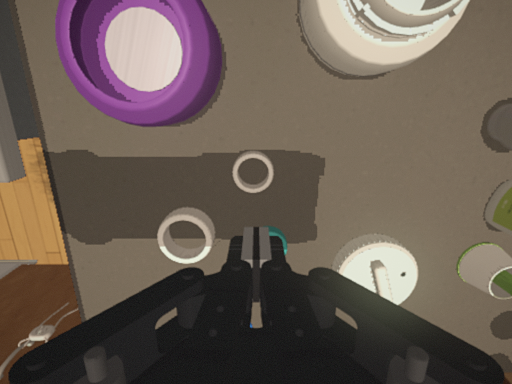

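The ring lies flat at (253,172), close to where it was. I'll measure it again.

```bash
python3 - <<'E'
import pickle,numpy as np,cv2
from h import *
o,w=pickle.load(open("ring2.pkl","rb"));V=wview(o,w)
for t in (130,150):
  for c in blobs(w["image"],(226,146,280,198),t,80)[:1]:
   for z in (0,18,36):
    P=np.array([ray(w,p[0],V,z) for p in c]);print(t,z,c.reshape(-1,2).min(0),c.reshape(-1,2).max(0),cv2.fitEllipse(P.astype(np.float32)))
E
```

```text
130 0 [232 152] [273 192] ((441.7563171386719, -147.95297241210938), (47.118499755859375, 48.70208740234375), 175.07554626464844)
130 18 [232 152] [273 192] ((441.8634033203125, -143.5178680419922), (44.44895553588867, 45.942813873291016), 175.07557678222656)
130 36 [232 152] [273 192] ((441.97052001953125, -139.08277893066406), (41.77939987182617, 43.18354797363281), 175.07565307617188)
150 0 [233 153] [272 192] ((441.6359558105469, -148.4727325439453), (46.58881378173828, 46.884281158447266), 166.55990600585938)
150 18 [233 153] [272 192] ((441.7498779296875, -144.00819396972656), (43.94927215576172, 44.227996826171875), 166.56036376953125)
150 36 [233 153] [272 192] ((441.8638000488281, -139.54364013671875), (41.309730529785156, 41.571720123291016), 166.56016540527344)
```

```bash
python3 -m creep '[[0,0,0,0,0,0],[0,0,0,0,0,0],[0,0,0.4,0,0,0],[0,0,0.7,0,0,0],[0,0,0.7,0,0,0],[0,0,0.22,0,0,0],[0,0,0,0,0,0]]' 0.65;  python3 -m creep '[[0,0,0.04,0,0,0],[0,0,0,0,0,0]]';  python3 -m creep '[[0,0,0.03,0,0,0],[0,0,0,0,0,0]]'
```

```text
clock: 5.38
ee_pos: [441.6, -143.7, -0.8]
ee_rot: [-3.139, -0.001, 1.571]
contact_force: [0.1, -0.2, 1.4]
grip_width: 55.3
gripper_force: 0.0
clock: 5.62
ee_pos: [442.8, -144.5, -2.2]
ee_rot: [3.14, 0.001, 1.571]
contact_force: [-0.4, 0.3, -0.9]
grip_width: 55.9
gripper_force: 0.0
clock: 5.88
ee_pos: [442.1, -144.3, -5.3]
ee_rot: [3.141, 0.0, 1.571]
contact_force: [-0.0, 0.7, -0.0]
grip_width: 55.5
gripper_force: 0.0
```

```bash
python3 -m creep '[[0,0,0,0,0,0],[0,0,0,0,0,0],[0,0,0,0,0,0],[0,0,0,0,0,0]]' 0.3
```

```text
clock: 6.38
ee_pos: [443.5, -144.6, -4.0]
ee_rot: [3.139, 0.001, 1.571]
contact_force: [-5.5, 2.1, 38.6]
grip_width: 26.3
gripper_force: 19.6
```

```bash
python3 look.py ring3
```

```text
6.375 [ 443.5 -144.6   -4. ] [3.1390e+00 1.5000e-03 1.5708e+00] [ 0.56  0.45 -0.45  2.2   0.37  0.55 -0.17]
```

View pics/ring3.png

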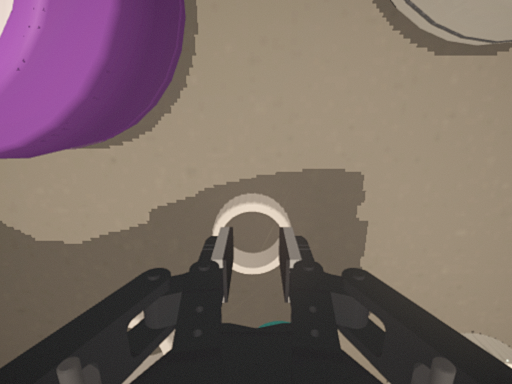

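The pads are resting on the ring's top edge: it spans columns 213–292, with the tips at (231,228) and (283,228). So the real tips sit about 20 mm above the reported TCP. I'll open, then go down by feel.

```bash
python3 -m creep '[[0,0,-0.2,0,0,0],[0,0,0,0,0,0],[0,0,0,0,0,0],[0,0,0,0,0,0]]' 0.68;  python3 -m creep '[[0,0,0.2,0,0,0],[0,0,0.09,0,0,0],[0,0,0,0,0,0]]';  python3 -m creep '[[0,0,0.06,0,0,0],[0,0,0,0,0,0]]'
```

```text
clock: 6.92
ee_pos: [441.7, -144.1, 9.0]
ee_rot: [-3.141, -0.0, 1.571]
contact_force: [-0.3, 0.8, -0.1]
grip_width: 57.9
gripper_force: 0.0
clock: 7.3
ee_pos: [441.4, -143.8, -13.3]
ee_rot: [-3.14, -0.001, 1.571]
contact_force: [-0.8, 0.4, 0.7]
grip_width: 57.8
gripper_force: 0.0
clock: 7.55
ee_pos: [442.0, -144.1, -17.0]
ee_rot: [-3.141, -0.0, 1.571]
contact_force: [-0.0, -0.0, -0.2]
grip_width: 58.1
gripper_force: 0.0
```

```bash
python3 -m creep '[[0,0,0,0,0,0],[0,0,0,0,0,0],[0,0,0,0,0,0],[0,0,0,0,0,0]]' 0.35 && python3 -m creep '[[0,0,-0.2,0,0,0],[0,0,-0.5,0,0,0],[0,0,-0.7,0,0,0],[0,0,-0.7,0,0,0],[0,0,-0.7,0,0,0],[0,0,0,0,0,0]]'
```

```text
clock: 8.05
ee_pos: [442.2, -144.2, -16.2]
ee_rot: [3.141, 0.0, 1.571]
contact_force: [-4.1, 1.9, 14.2]
grip_width: 43.3
gripper_force: 58.7
clock: 8.8
ee_pos: [444.0, -144.5, 197.7]
ee_rot: [3.135, 0.003, 1.571]
contact_force: [0.6, -0.3, -0.5]
grip_width: 43.4
gripper_force: 61.4
```

```bash
python3 -m creep '[[0.46,0.46,0,0,0,0],[0.46,0.46,0,0,0,0],[0.46,0.46,0,0,0,0],[0,0,0,0,0,0],[0,0,0,0,0,0]]'; python3 look.py mouth
```

```text
clock: 9.43
ee_pos: [544.8, -40.8, 192.8]
ee_rot: [-3.14, -0.0, 1.571]
contact_force: [0.0, -0.6, -0.6]
grip_width: 43.1
gripper_force: 61.4
9.425 [544.8 -40.8 192.8] [-3.1405e+00 -1.0000e-04  1.5712e+00] [ 0.5   0.3  -0.64  1.88  0.21  1.03 -0.23]
```

View pics/mouth.png

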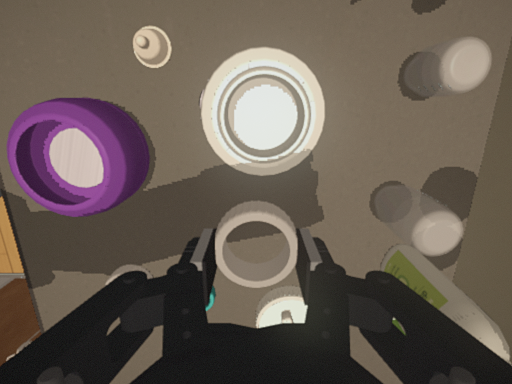

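The ring is held level between the pads (centre about 257,243). The steriliser is straight ahead, centred near (264,111), seen almost vertically so there is little parallax.

```bash
cat >ster.py <<'E'
import sys,pickle,numpy as np,cv2
from h import *
o,w=pickle.load(open(sys.argv[1]+".pkl","rb"));V=wview(o,w)
g=cv2.medianBlur(cv2.cvtColor(w["image"],cv2.COLOR_RGB2GRAY),3)
for r0,r1,z in((55,70,50),(42,52,95),(36,44,112)):
    c=cv2.HoughCircles(g[30:190,180:345],cv2.HOUGH_GRADIENT,1,200,param1=80,param2=15,minRadius=r0,maxRadius=r1)
    if c is None: continue
    x,y,r=c[0][0];u=np.array([x+180,y+30]);a=ray(w,u,V,z);b=ray(w,u+[r,0],V,z);print(u,r,z,a,2*np.linalg.norm(a-b))
for t in(130,150,170):
  for c in blobs(w["image"],(185,35,340,185),t,100)[:1]:
    P=np.array([ray(w,p[0],V,50) for p in cv2.convexHull(c)]).astype(np.float32);print(t,cv2.minEnclosingCircle(P),cv2.fitEllipse(P))
E
python3 ster.py mouth
```

```text
[262.5 111.5] 61.9 50 [552.20919281  26.05861191] 131.85525654705975
[264.5 113.5] 43.6 95 [553.0544889   25.44924397] 79.3835574407969
[263.5 115.5] 40.8 112 [551.72531872  24.34676704] 69.59144598684426
130 ((560.1387939453125, 21.309560775756836), 76.17272186279297) ((557.986083984375, 21.771238327026367), (131.5984344482422, 150.0353546142578), 79.31981658935547)
150 ((551.4153442382812, 22.1318302154541), 67.33013916015625) ((552.1837768554688, 22.62609100341797), (131.69297790527344, 133.22348022460938), 76.42752075195312)
170 ((551.5032958984375, 23.15934944152832), 67.15586853027344) ((552.0647583007812, 22.89577865600586), (130.5007781982422, 132.77145385742188), 85.48212432861328)
```

```bash
python3 -m creep '[[0.435,0.05,0,0,0,0],[0.435,0.047,0,0,0,0],[0,0,0.6,0,0,0],[0,0,0.5,0,0,0],[0,0,0.12,0,0,0],[0,0,0,0,0,0],[0,0,0,0,0,0]]' ; python3 -m creep '[[0,0,0,0,0,0],[0,0,0,0,0,0],[0,0,0,0,0,0]]' 0.8;  python3 -m creep '[[0,0,-0.5,0,0,0],[0,0,-0.75,0,0,0],[-0.5,0,-0.5,0,0,0],[-0.45,0,0,0,0,0],[0,0,0,0,0,0],[0,0,0,0,0,0]]';python3 look.py mouth2; python3 ster.py mouth2
```

```text
clock: 10.35
ee_pos: [553.6, 24.4, 103.2]
ee_rot: [3.14, 0.0, 1.57]
contact_force: [-0.0, -0.0, -0.3]
grip_width: 43.1
gripper_force: 61.4
clock: 10.72
ee_pos: [552.9, 24.6, 101.9]
ee_rot: [3.141, 0.0, 1.571]
contact_force: [-0.7, 1.0, -0.1]
grip_width: 68.4
gripper_force: 0.0
clock: 11.48
ee_pos: [552.6, -46.0, 232.7]
ee_rot: [-3.141, -0.0, 1.571]
contact_force: [-0.2, 0.8, -0.5]
grip_width: 68.1
gripper_force: 0.0
11.475 [552.6 -46.  232.7] [-3.1413e+00 -4.0000e-04  1.5712e+00] [ 0.52  0.27 -0.65  1.82  0.18  1.11 -0.2 ]
[254.5 105.5] 55.5 50 [551.43278183  26.80455112] 132.86670443922887
[257.5 108.5] 43.5 95 [554.79240772  24.03821013] 90.87036347968788
[254.5 106.5] 37.8 112 [551.74359487  26.17776885] 74.35193634245171
130 ((561.3529663085938, 20.054365158081055), 77.7109603881836) ((558.8618774414062, 21.747140884399414), (131.2447052001953, 152.61312866210938), 78.53421783447266)
150 ((551.2741088867188, 23.217308044433594), 67.01953887939453) ((551.6959838867188, 22.909500122070312), (131.04905700683594, 132.8839111328125), 81.97666931152344)
170 ((550.8960571289062, 22.756729125976562), 66.65677642822266) ((551.6100463867188, 23.04549217224121), (130.0009002685547, 131.89566040039062), 89.28795623779297)
```

View pics/mouth2.png

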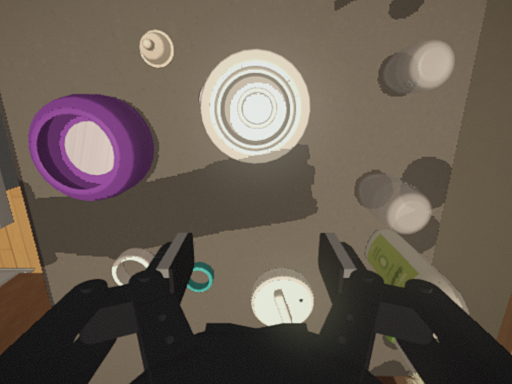

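The screw ring lies in the bowl (concentric at (258,108)). Next is the lid, which is at (283,300) in this view.

```bash
python3 -m creep '[[-0.665,0.085,0,0,0,0],[-0.665,0.085,0,0,0,0],[-0.665,0.085,0,0,0,0],[-0.665,0.085,0,0,0,0],[-0.665,0.085,0,0,0,0],[-0.665,0.085,0,0,0,0],[0,0,0,0,0,0],[0,0,0,0,0,0]]' 1; python3 look.py lid; python3 - <<'E'
import cv2;cv2.imwrite("pics/lidc.png",cv2.resize(cv2.imread("pics/lid.png")[30:230,130:400],None,fx=2.5,fy=2.5))
E
```

```text
clock: 12.52
ee_pos: [591.6, -344.2, 232.3]
ee_rot: [-3.141, -0.001, 1.572]
contact_force: [0.5, 0.9, 0.1]
grip_width: 85.2
gripper_force: 0.0
12.525 [ 591.6 -344.2  232.3] [-3.1412e+00 -1.4000e-03  1.5725e+00] [ 0.79  0.47 -0.51  1.53  0.24  1.21  0.25]
```

View pics/lidc.png

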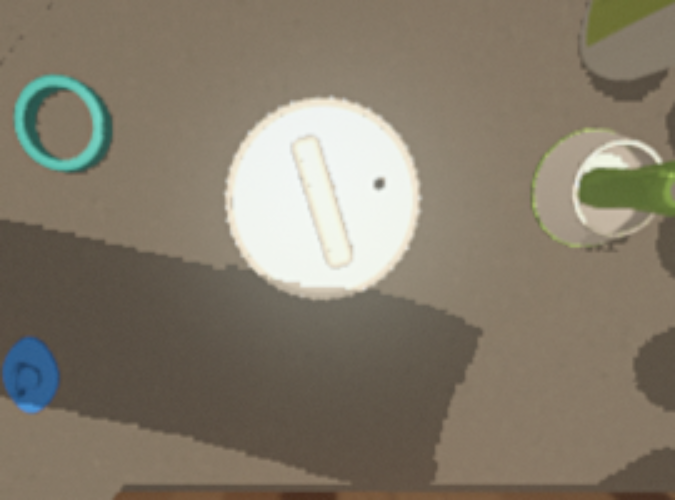

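The lid lies on the worktop, with its bar from (252,87) to (266,134) and its disc centred near (258,109).

```bash
python3 - <<'E'
import pickle,numpy as np,cv2
from h import *
o,w=pickle.load(open("lid.pkl","rb"));V=wview(o,w)
g=cv2.cvtColor(w["image"],cv2.COLOR_RGB2HSV)
for t,s in((150,60),(190,60)):
  c=blobs(w["image"],(212,60,308,160),t,s)[0];P=np.array([ray(w,p[0],V,25) for p in cv2.convexHull(c)]).astype(np.float32);print(t,cv2.minEnclosingCircle(P),cv2.fitEllipse(P))
roi=g[75:145,235:282];s=roi[...,1]
a=cv2.adaptiveThreshold(cv2.cvtColor(w["image"],cv2.COLOR_RGB2GRAY)[75:145,235:282],255,0,1,15,4)
m=((s>12)).astype(np.uint8)
for mm in(m,a):
  cs,_=cv2.findContours(mm,cv2.RETR_EXTERNAL,cv2.CHAIN_APPROX_NONE)
  for c in sorted(cs,key=lambda c:-cv2.minAreaRect(c)[1][0]*cv2.minAreaRect(c)[1][1])[:1]:
    b=cv2.boxPoints(cv2.minAreaRect(c))+[235,75];B=np.array([ray(w,p,V,48) for p in b]);e=B-np.roll(B,1,0);i=np.argmax(np.linalg.norm(e,axis=1))
    print(B.mean(0),np.linalg.norm(e,axis=1),np.degrees(np.arctan2(e[i,1],e[i,0])))
A=ray(w,(252,86.8),V,48);B=ray(w,(266,134),V,48);print(A,B,(A+B)/2,np.degrees(np.arctan2(*(B-A)[::-1])))
E
```

```text
150 ((595.6504516601562, -277.70318603515625), 51.38277816772461) ((595.76220703125, -277.2845153808594), (100.91146087646484, 102.58075714111328), 72.69481658935547)
190 ((595.4797973632812, -277.5702209472656), 50.28078079223633) ((595.5560913085938, -277.10369873046875), (98.38186645507812, 100.32642364501953), 85.9398422241211)
[ 595.48923813 -277.33248952] [62.97074349 13.93431515 62.76816331 14.68121976] 107.30123448485959
[ 595.73855914 -277.31629775] [65.04869593 15.76853526 64.80618053 16.63972794] 107.68400460031316
[ 587.26641738 -250.10192995] [ 604.54226065 -304.97353369] [ 595.90433901 -277.53773182] -72.52384869327196
```

```bash
python3 -m creep '[[0.45,0.053,0,0,0,0],[0.442,0,0,0,0,0],[0,0,0,0,0,-0.29],[0,0,0,0,0,-0.29],[0,0,0.7,0,0,0],[0,0,0.7,0,0,0],[0,0,0.7,0,0,0],[0,0,0.5,0,0,0],[0,0,0.31,0,0,0],[0,0,0,0,0,0],[0,0,0,0,0,0]]' 0.4;  python3 -m creep '[[0,0,0.03,0,0,0],[0,0,0,0,0,0]]'
```

```text
clock: 13.95
ee_pos: [596.1, -278.9, 16.3]
ee_rot: [3.14, 0.001, 1.875]
contact_force: [0.4, -1.0, -0.1]
grip_width: 34.3
gripper_force: 0.0
clock: 14.2
ee_pos: [595.3, -279.2, 13.1]
ee_rot: [3.141, 0.001, 1.874]
contact_force: [0.7, 0.3, 0.1]
grip_width: 34.0
gripper_force: 0.0
```

```bash
python3 -m creep '[[0.025,0,0.04,0,0,0],[0,0,0,0,0,0],[0,0,0,0,0,0]]'; python3 -m creep '[[0,0,0,0,0,0],[0,0,0,0,0,0],[0,0,0,0,0,0],[0,0,0,0,0,0]]' 0.05
```

```text
clock: 14.58
ee_pos: [594.5, -277.1, 9.4]
ee_rot: [-3.142, -0.0, 1.875]
contact_force: [0.3, 0.6, -0.3]
grip_width: 34.1
gripper_force: 0.0
clock: 15.08
ee_pos: [594.6, -277.2, 9.6]
ee_rot: [3.141, 0.0, 1.875]
contact_force: [-0.2, -0.2, 5.4]
grip_width: 12.5
gripper_force: 59.3
```

```bash
python3 -m creep '[[0,0,-0.2,0,0,0],[0,0,-0.6,0,0,0],[0,0,-0.6,0,0,0],[0,0,-0.6,0,0,0],[0.668,0.11,0,0,0,0],[0.668,0.11,0,0,0,0],[0.668,0.11,0,0,0,0],[0.668,0.11,0,0,0,0],[0.668,0.11,0,0,0,0],[0.66,0.11,0,0,0,0],[0,0,0,0,0,0],[0,0,0,0,0,0]]'; python3 -m creep '[[0,0,0,0,0,0],[0,0,0,0,0,0]]'; python3 look.py hold
python3 - <<'E'
from rig import *
import cv2,numpy as np
a=get_image("top")["image"][130:230,170:290];b=get_image("scene")["image"][130:270,150:290]
cv2.imwrite("pics/hold2.png",np.hstack([cv2.resize(x[:,:,::-1],(400,400),interpolation=cv2.INTER_CUBIC) for x in(a,b)]))
E
```

```text
clock: 16.58
ee_pos: [552.0, 23.5, 159.8]
ee_rot: [3.142, 0.001, 1.875]
contact_force: [0.3, -0.9, -0.8]
grip_width: 12.5
gripper_force: 58.7
clock: 16.82
ee_pos: [552.0, 22.9, 159.4]
ee_rot: [-3.141, 0.0, 1.873]
contact_force: [-0.4, -0.0, -1.3]
grip_width: 12.5
gripper_force: 58.7
16.825 [552.   22.9 159.4] [-3.1414  0.      1.8731] [ 0.41  0.36 -0.69  1.9   0.27  0.98 -0.1 ]
```

View pics/hold2.png

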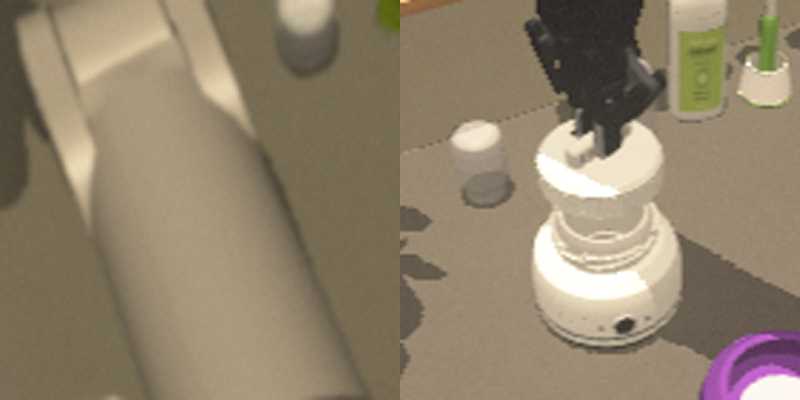

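The lid hangs level over the neck in the scene view (neck rim at about (600,230), lid at (600,170)). Next I'll lower it by feel.

```bash
python3 -m creep '[[0.016,0,0.3,0,0,0],[0,0,0.25,0,0,0],[0,0,0,0,0,0]]'; python3 -m creep '[[0,0,0.04,0,0,0],[0,0,0.03,0,0,0],[0,0,0,0,0,0],[0,0,0,0,0,0]]';python3 -m creep '[[0,0,0.03,0,0,0],[0,0,0,0,0,0]]'
```

```text
clock: 17.35
ee_pos: [550.7, 24.9, 116.8]
ee_rot: [-3.139, -0.001, 1.875]
contact_force: [0.2, 0.5, -1.7]
grip_width: 12.7
gripper_force: 58.7
clock: 17.85
ee_pos: [551.7, 25.1, 113.2]
ee_rot: [3.141, 0.0, 1.875]
contact_force: [0.8, -0.9, -0.6]
grip_width: 12.3
gripper_force: 58.7
clock: 18.1
ee_pos: [551.5, 25.0, 110.5]
ee_rot: [-3.141, -0.0, 1.875]
contact_force: [0.3, 0.2, -1.6]
grip_width: 12.4
gripper_force: 58.7
```

```bash
for i in 1 2; do python3 -m creep '[[0,0,0.015,0,0,0],[0,0,0,0,0,0]]'|grep -v grip; done; python3 -c "from rig import *;print(get_obs()['torque'])"
```

```text
clock: 18.35
ee_pos: [551.7, 25.1, 109.8]
ee_rot: [3.141, 0.0, 1.875]
contact_force: [-1.2, 0.4, 5.3]
clock: 18.6
ee_pos: [551.9, 25.2, 109.5]
ee_rot: [3.141, 0.001, 1.875]
contact_force: [-8.1, 0.1, 20.1]
[-0.31174655  1.73492072  0.02006326]
```

```bash
cat >t.py <<'E'
from rig import *
import numpy as np
o=get_obs();print(round(o["clock"],2),np.round(o["ee_pos"],1),"yaw",round(np.degrees(o["ee_rot"][2]),1),"F",np.round(o["contact_force"],1),"M",np.round(o["torque"],2),"j7",round(o["joint_positions"][6],2))
E
python3 -m creep '[[0.003,-0.009,-0.01,0,0,0],[0,0,0,0,0,0]]'>/dev/null; python3 t.py
python3 -m creep '[[0,0,0,0,0,-0.33],[0,0,0,0,0,0]]'>/dev/null; python3 t.py
python3 -m creep '[[0,0,0,0,0,-0.33],[0,0,0,0,0,0]]'>/dev/null; python3 t.py
```

```text
18.85 [551.6  25.1 109.7] yaw 107.4 F [0.5 0.1 8.1] M [-0.19 -0.03  0.01] j7 -0.15
19.1 [551.2  24.7 109.1] yaw 117.3 F [ 3.5 -2.7 -0.1] M [-0.51 -0.95  0.14] j7 0.0
19.35 [551.1  24.2 108.9] yaw 127.0 F [ 2.7 -3.9 -0.4] M [-1.13 -0.72 -0.81] j7 0.15
```

```bash

python3 -m creep '[[0,0,0,0,0,0.1],[0,0,0.03,0,0,0],[0,0,0,0,0,0]]'>/dev/null; python3 t.py
python3 -m creep '[[0,0,0.02,0,0,0],[0,0,0,0,0,0]]'>/dev/null; python3 t.py
```

```text
19.73 [551.   24.8 106.7] yaw 124.2 F [ 3.2 -4.5 -1.7] M [-1.05 -0.89 -0.14] j7 0.11
19.98 [551.1  24.9 105.3] yaw 124.2 F [ 4.  -4.7 -0.9] M [-1.18 -0.91 -0.09] j7 0.1
```

```bash

python3 -m creep '[[-0.008,0.001,0.01,0,0,0],[0,0,0,0,0,0]]'>/dev/null; python3 t.py
python3 -m creep '[[0,0,0.01,0,0,0],[0,0,0,0,0,0]]'>/dev/null; python3 t.py
```

```text
20.23 [551.2  24.6 104.6] yaw 124.2 F [ 1.5 -3.9  1. ] M [-0.74 -0.46 -0.07] j7 0.1
20.48 [551.3  24.7 104.5] yaw 124.2 F [-2.7 -3.7 14.4] M [-0.88  0.48 -0.06] j7 0.1
```

```bash

python3 -m creep '[[0,0,-0.008,0,0,0.33],[0,0,0.01,0,0,0],[0,0,0,0,0,0]]'>/dev/null; python3 t.py
python3 -m creep '[[0,0,0.011,0,0,0.33],[0,0,0,0,0,0]]'>/dev/null; python3 t.py
```

```text
20.85 [551.2  24.6 103.7] yaw 114.5 F [ 0.5 -3.9  4.5] M [-0.78 -0.12 -0.18] j7 -0.05
21.1 [551.2  24.7 102.8] yaw 104.6 F [ 1.3 -3.2  2.2] M [-0.66 -0.3  -0.15] j7 -0.2
```

```bash

python3 -m creep '[[-0.004,0,0.012,0,0,0.33],[0,0,0,0,0,0]]'>/dev/null; python3 t.py
python3 -m creep '[[0,0,0.012,0,0,0.33],[0,0,0,0,0,0]]'>/dev/null; python3 t.py
python3 -m creep '[[0,0,0.012,0,0,0.33],[0,0,0,0,0,0]]'>/dev/null; python3 t.py
```

```text
21.35 [551.3  24.5 101.9] yaw 94.8 F [ 0.4 -2.6  1.6] M [-0.48 -0.22 -0.17] j7 -0.35
21.6 [551.3  24.6 101.1] yaw 85.0 F [ 0.8 -1.9  1.1] M [-0.31 -0.27 -0.09] j7 -0.51
21.85 [551.3  24.4 100.2] yaw 75.1 F [ 1.1 -1.5  1.9] M [-0.26 -0.18 -0.14] j7 -0.66
```

```bash

python3 -m creep '[[0,0,0.012,0,0,0.33],[0,0,0,0,0,0]]'>/dev/null; python3 t.py
python3 -m creep '[[0,0,0.007,0,0,0.17],[0,0,0,0,0,0]]'>/dev/null; python3 t.py
```

```text
22.1 [551.3  24.5  99.4] yaw 65.2 F [ 0.2 -1.2  2.9] M [-0.15 -0.2  -0.08] j7 -0.82
22.35 [551.4  24.6  98.9] yaw 60.1 F [1.  0.3 4.2] M [ 0.17 -0.22 -0.07] j7 -0.9
```

```bash

python3 -m creep '[[0,0,0.005,0,0,0.12],[0,0,0,0,0,0]]'>/dev/null; python3 t.py
python3 -m creep '[[0,0,0.004,0,0,0.1],[0,0,0,0,0,0]]'>/dev/null; python3 t.py
```

```text
22.6 [551.5  24.5  98.6] yaw 56.5 F [0.2 1.3 4.8] M [ 0.21 -0.2  -0.  ] j7 -0.96
22.85 [551.5  24.4  98.3] yaw 53.4 F [ 0.9 -0.8  4.3] M [ 0.14 -0.2  -0.05] j7 -1.01
```

```bash

python3 -m creep '[[0,0,0.003,0,0,0.1],[0,0,0,0,0,0]]'>/dev/null; python3 t.py
python3 -m creep '[[0,0,0,0,0,0.07],[0,0,0,0,0,0]]'>/dev/null; python3 t.py
```

```text
23.1 [551.6  24.1  98.1] yaw 50.4 F [ 0.2 -1.5  5.6] M [-0.32 -0.27  0.41] j7 -1.05
23.35 [551.5  23.9  98. ] yaw 48.4 F [ 1.8 -4.1  4.3] M [-0.66 -0.31  1.13] j7 -1.09
```

Firm stop felt at the home height. I'll ease off, release and retreat.

```bash

python3 -m creep '[[0,0,-0.004,0,0,-0.07],[0,0,0,0,0,0]]'>/dev/null; python3 t.py
python3 -m creep '[[0,0,0,0,0,0],[0,0,0,0,0,0],[0,0,0,0,0,0]]' 0.5
python3 -m creep '[[0,0,-0.4,0,0,0],[0,0,-0.7,0,0,0],[-0.4,0,-0.3,0,0,0],[-0.4,0,0,0,0,0],[-0.2,0,0,0,0,0],[0,0,0,0,0,0],[0,0,0,0,0,0]]'; python3 look.py end
python3 - <<'E'
from rig import *
import cv2,numpy as np
a=cv2.imread("pics/end.png");b=get_image("scene")["image"][130:270,150:290]
cv2.imwrite("pics/end2.png",np.hstack([cv2.resize(a,(480,360)),cv2.resize(b[:,:,::-1],(320,360))]))
E
```

```text
23.6 [551.4  24.   98.1] yaw 50.3 F [ 2.2 -2.9  2.1] M [-0.68 -0.67  0.38] j7 -1.05
clock: 23.98
ee_pos: [551.1, 24.5, 98.1]
ee_rot: [-3.141, 0.0, 0.875]
contact_force: [0.4, -0.6, -0.7]
grip_width: 42.7
gripper_force: 0.0
clock: 24.85
ee_pos: [503.7, -32.4, 203.0]
ee_rot: [-3.141, -0.0, 0.875]
contact_force: [0.3, -0.3, 0.1]
grip_width: 42.7
gripper_force: 0.0
24.85 [503.7 -32.4 203. ] [-3.1411e+00 -3.0000e-04  8.7530e-01] [ 0.35  0.19 -0.46  1.97  0.1   1.01 -0.85]
```

View pics/end2.png

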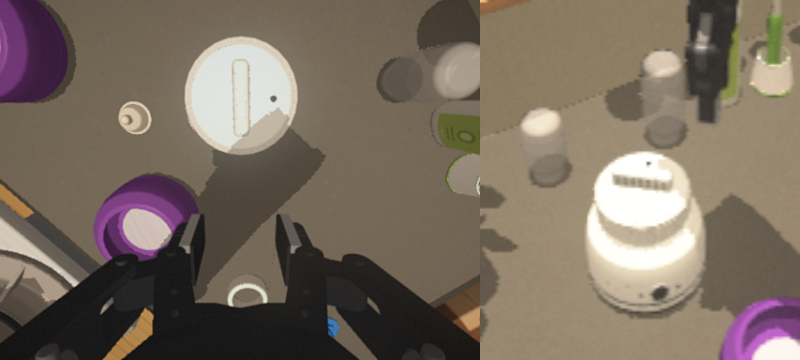

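The lid sits level and concentric on the steriliser (left: disc at (241,95); right: low on the base), and the gripper is clear of it. Handing in.

```bash
python3 -c "from rig import *;print(sign_off())"
```

```text
the job is handed in; nothing more can be done
None
```

The screw ring is in the bowl, the lid is screwed down to its firm stop at about home height, and I handed the job in at about 25 s; sign-off gave no verdict, and the stop briefly took 1.13 N m, over the advised 0.8.

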